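# Pack the round kiln props in order of height

### The arm

A 6-joint arm with a two-finger parallel gripper is mounted at the origin on the work surface. World frame = base frame: x ahead of the robot, y to its left, z up, the work surface at z = 0. Lengths are in mm, angles in rad, forces in N, time in s.
With the tool pointing down it reaches from about 400 to 825 mm from the base axis. Payload 7 kg.
Tool frame: the origin (TCP) lies midway between the tips of the shut fingers; the grasp point (between the pads) lies 19 mm behind it (env.hold_point_z is the distance from the TCP to the grasp point, in mm); z points along the fingers, y is the direction in which the jaws open and shut (so a half turn about z gives the same grasp; the last joint's range is limited). The gripper opens to 88 mm and grips with 3 to 60 N. Pads are 19 mm wide; open, the fingers measure 130 mm over their backs; the gripper's body (78 mm by 193 mm) begins 47 mm behind the grasp point.
Start: joints at [-0.906, 0.359, 0.012, 0, -1.224, -0.288], TCP at [248.336, -627.634, 226.561] pointing down, gripper open.
Joint ranges: [-3.07, 3.07], [-1.43, 2.12], [-1.02, 1.25], [-3.03, 1.67], [-3.05, -0], [-3.03, 3.03]. Speed limits (rad/s): [2.39, 2.39, 3.01, 3.14, 3.14, 3.14].

### API

Orientations are given as a unit quaternion [w, x, y, z].
In Python, from plant import env gives the robot as it stands.
- The arm moves only by the tool servo_tool, never from a script. Its argument "increments" is a list of rows, each an object of numbers: "hand": the finger opening in m, from 0 to 0.0876; "x", "y", "z": the shift along the tool's x, y, z in m; "turn": the turn about the tool's z in rad. In form: [{"hand": .., "x": .., "y": .., "z": .., "turn": ..}, ...]. A call has 1 to 8 rows; each row shifts and turns the pose as measured when the row begins, along the tool's axes as they then stand; what a row does not reach is not made up. A row lasts 1/8 s, in which the tool goes at most 62.5 mm and 10.7 degrees, less where a joint would pass 70% of its speed; a pose out of reach is approached as far as the arm can. A call is refused whole if a number of a shift passes 0.0625 or a number of a turn 0.188, either way. A call with a gripper value outside its range is refused whole. The fingers move at their own pace and stop on an object; the grip force is fixed at half the most. Time passes only in rows, so rows that do not move let the fingers close. It gives the time, the measured TCP pose, the force and the opening at its end, in the units of the state.
- env.get_state(): the state, without advancing time (a new reading comes with each control period).
- env.capture(name): name is "scene" or "top" or "wrist"; returns the picture (480x640x3 uint8, red, green, blue); there is no depth.
- env.calibration(name): a dict with "fx", "fy", "cx", "cy" (pixels), "k1" (the pictures are not rectified: a ray, as slopes to the right and down, at radius r is drawn at 1 + k1 r^2 times it, then the intrinsics apply), "eye" and "attitude" of the camera in the world; the wrist camera has in their place "hand_eye" (4x4, takes a point from camera to tool coordinates, whose origin is the TCP and whose axes are the flange's). Camera axes: x right, y down, z forward; pixel columns grow to the right and rows downward; lengths in mm; the calibration is good to about 2 mm. A picture is of the moment at which its call begins: read the wrist's pose just before it. calibration takes no time and is no camera call.
- env.hand_in(): hands the job in, once; it reports no verdict.
Trained networks look in the newest picture that a camera, given by its name, has taken for a name from the list of things; names that differ only in an ending like _2 or _b are one class to them, and where a whole thing is asked for, a point or a joint stands for the part that bears it (a point fixed in the world has none). Each returns a list of dicts, best first, with "p" (0 to 1); they miss things now and then, are a little off and sometimes report something else, mostly with a low value. They report only what shows in the picture. A call takes as long as a camera call. They do not tell look-alikes from the thing itself.
- env.recognise(camera, target): "uv" ([column, row] in pixels, amid what is visible of it).
- env.mark_of(camera, target): "uv" ([column, row] in pixels: a listed point, or the origin of a listed thing).
The state is a dict: "t": time; "q": joint angles; "dq": joint speeds; "joint_torque": joint torques, N m; "eef_pos": TCP position; "tcp_rot": TCP orientation; "ft_force": force on the tool from outside, world axes, zero at the start; "wrist_torque": the same for the moment, N m; "gripper_width": finger opening in mm.
Only numpy, scipy, OpenCV 4.12 (cv2) and the standard library are available. Lean on these libraries where they do the work, as an engineer would, in place of code of your own. Each camera call takes 0.05 s, during which the arm holds its last target. There are 200 camera calls.

### The job

Pack the kiln props for the next firing: stand the four round props upright in the pockets of the wooden carrying tray, one to a pocket, in order of height, with the tallest next to the tray's handle and the shortest at the opposite end. Leave the square props where they stand, as they belong to the other kiln.

Things in the scene. Friction and masses are not known exactly. Their poses are not given: they have to be found in the camera images.
- tray: Fixed plywood tray, box 249 (x) x 100 (y) mm; origin: centre of its underside, on the table. Floor 6 thick; walls and dividers 5 thick, tops 20 above the table. Row of four pockets, each 56 (x) by 90 (y) inside, centres at x = +91.5, +30.5, -30.5, -91.5 mm, y = 0. Dark wooden handle 70 x 30 x 18 sticks out of the +x end (next to pocket +91.5). Its x is within 0.3 rad of world x.
- round42_c (a point): Round kiln prop, the shortest of the four: upright buff cylinder with a small dark spot (bore) on top, 36 mm diameter, 42 mm tall, 0.08 kg give or take a third, loose on the table. Point: its centre, half-way up (21 mm above the table); z along its axis.
- round58_c (a point): Round kiln prop, the second shortest of the four: upright buff cylinder with a small dark spot (bore) on top, 36 mm diameter, 58 mm tall, 0.11 kg give or take a third, loose on the table. Point: its centre, half-way up (29 mm above the table); z along its axis.
- round74_c (a point): Round kiln prop, the second tallest of the four: upright buff cylinder with a small dark spot (bore) on top, 36 mm diameter, 74 mm tall, 0.14 kg give or take a third, loose on the table. Point: its centre, half-way up (37 mm above the table); z along its axis.
- round90_c (a point): Round kiln prop, the tallest of the four: upright buff cylinder with a small dark spot (bore) on top, 36 mm diameter, 90 mm tall, 0.17 kg give or take a third, loose on the table. Point: its centre, half-way up (45 mm above the table); z along its axis.
- square42_c (a point): Square kiln prop, the look-alike that stays: same buff material and bore, but 36 x 36 mm square, 42 mm tall, loose, upright on the table at any yaw. The point is its centre, half-way up; z along its height.
- square58_c (a point): Square kiln prop, the look-alike that stays: same buff material and bore, but 36 x 36 mm square, 58 mm tall, loose, upright on the table at any yaw. The point is its centre, half-way up; z along its height.
- square74_c (a point): Square kiln prop, the look-alike that stays: same buff material and bore, but 36 x 36 mm square, 74 mm tall, loose, upright on the table at any yaw. The point is its centre, half-way up; z along its height.
Things that resemble listed ones, but are neither listed nor needed, are in the scene too. What is shaped like the part that bears round74_c but green or purple is not meant.

How it is judged (in metres and radians):
At the end, for the whole second after the job is handed in: Each round prop stands upright (0.1 rad), at rest on the floor of its own pocket (centre within 12.5 mm along the tray, 30 mm across, 5 mm in height), in order of height, tallest next to the handle. Each square prop is upright, at rest, within 20 mm of its start (x of round42_c in the frame of tray between -0.104 and -0.079 m and y of round42_c in the frame of tray between -0.03 and 0.03 m and z of round42_c in the frame of tray between 0.022 and 0.032 m and angle between each of round42_c, round58_c, round74_c, round90_c, square42_c, square58_c, square74_c's own z axis and vertical below 0.1 rad and linear speed of each of round42, round58, round74, round90, square42, square58, square74 below 0.02 m/s and x of round58_c in the frame of tray between -0.043 and -0.018 m and y of round58_c in the frame of tray between -0.03 and 0.03 m and z of round58_c in the frame of tray between 0.03 and 0.04 m and x of round74_c in the frame of tray between 0.018 and 0.043 m and y of round74_c in the frame of tray between -0.03 and 0.03 m and z of round74_c in the frame of tray between 0.038 and 0.048 m and x of round90_c in the frame of tray between 0.079 and 0.104 m and y of round90_c in the frame of tray between -0.03 and 0.03 m and z of round90_c in the frame of tray between 0.046 and 0.056 m and distance of each of square42_c, square58_c, square74_c from where it was at the start of the episode below 0.02 m); the robot touches nothing.
It fails at once if the 42 mm square prop is shifted by more than 20 mm or knocked over (distance of square42_c from where it was at the start of the episode above 0.02 m or angle between square42_c's own z axis and vertical above 0.4 rad).
It fails at once if the 58 mm square prop is shifted by more than 20 mm or knocked over (distance of square58_c from where it was at the start of the episode above 0.02 m or angle between square58_c's own z axis and vertical above 0.4 rad).
It fails at once if the 74 mm square prop is shifted by more than 20 mm or knocked over (distance of square74_c from where it was at the start of the episode above 0.02 m or angle between square74_c's own z axis and vertical above 0.4 rad).
It also fails if it takes over 120 s, if anything falls off the work surface, if the arm or the gripper's body presses on something with over 40 N, if the wrist force passes 120 N, or if a joint passes its speed limit or range.

## Working session

There is one attempt and no reset: what is moved stays moved. The work goes in short steps, Python scripts to look and compute and a tool call to move; the robot and the scene stay as the last step left them, time stands still between calls to the robot, and variables do not carry over. Pictures are saved under pics/ and viewed, about 12 in all and at most 16, crops included, and the job is handed in when it is done.

Besides the shell and the picture viewer there is one more tool, called in YAML: its name, and indented under it one key for each argument. servo_tool: Moves the arm, as the interface text tells. Its arguments: {"type":"object","properties":{"increments":{"type":"array","items":{"type":"object","properties":{"hand":{"type":"number"},"x":{"type":"number"},"y":{"type":"number"},"z":{"type":"number"},"turn":{"type":"number"}}}}},"required":["increments"]}

```bash
mkdir -p pics; ls; python3 - <<'E'
from plant import env
import cv2
for n in ("top","scene"):
    im=env.capture(n); cv2.imwrite(f"pics/{n}0.png",im[:,:,::-1]); print(n,env.calibration(n))
print(env.calibration("wrist"),env.hold_point_z); print(env.get_state())
E
```

```text
pics
top {'fx': 453.865226674644, 'fy': 453.865226674644, 'cx': 311.04866478026264, 'cy': 239.602764345612, 'k1': 0.025252122906893278, 'eye': array([358.2178021 ,   3.74347503, 902.39262169]), 'attitude': array([ 0.07478693, -0.67322618,  0.73064536, -0.08562006])}
scene {'fx': 482.05142690462253, 'fy': 482.05142690462253, 'cx': 313.2314997846844, 'cy': 236.6642224228058, 'k1': -0.0377426084783178, 'eye': array([ 746.32948779, -381.97386988,  759.65070926]), 'attitude': array([-0.26919797,  0.92465473,  0.26024153, -0.06942928])}
{'fx': 398.08944295290354, 'fy': 398.08944295290354, 'cx': 321.0544278606164, 'cy': 243.4133022023648, 'k1': -0.08968610177619278, 'hand_eye': array([[ 3.70747406e-04, -9.51565465e-01, -3.07445977e-01,
         8.30172357e+01],
       [ 9.99999920e-01,  3.05847729e-04,  2.59275601e-04,
        -8.33143052e-02],
       [-1.52686054e-04, -3.07446049e-01,  9.51565502e-01,
        -1.58877272e+02],
       [ 0.00000000e+00,  0.00000000e+00,  0.00000000e+00,
         1.00000000e+00]])} 18.8
{'t': 0.1, 'q': array([-9.05909338e-01,  3.59302906e-01,  1.11650988e-02, -2.80646695e-04,
       -1.22407339e+00, -2.88079081e-01]), 'dq': array([ 0.00161251, -0.00184275,  0.00210751,  0.00050421,  0.00112004,
        0.00103912]), 'joint_torque': array([-1.04226827e-03, -5.84162199e+01,  2.93752849e+01,  7.01546565e+00,
        1.01941256e-02, -6.34711841e-05]), 'eef_pos': array([ 248.17286784, -627.27326452,  225.73574291]), 'tcp_rot': array([-2.07226914e-04, -1.87244350e-01,  9.82313105e-01,  6.89150940e-04]), 'ft_force': array([-0.57760252, -0.07012371, -0.07419998]), 'wrist_torque': array([ 0.01678602, -0.02893255,  0.04635578]), 'gripper_width': 87.12350230280701}
```

View pics/top0.png

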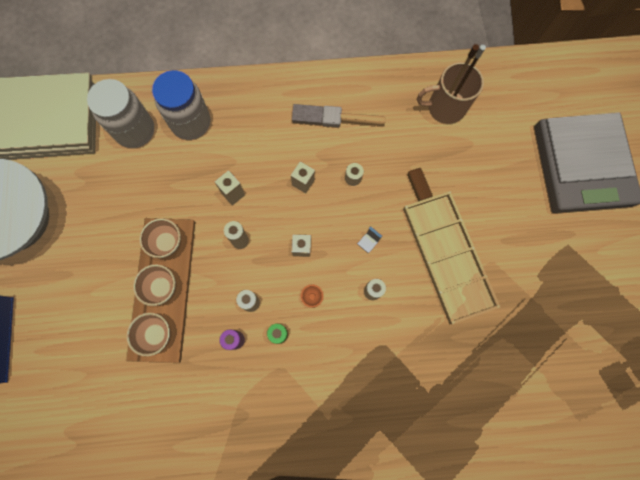

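View pics/scene0.png

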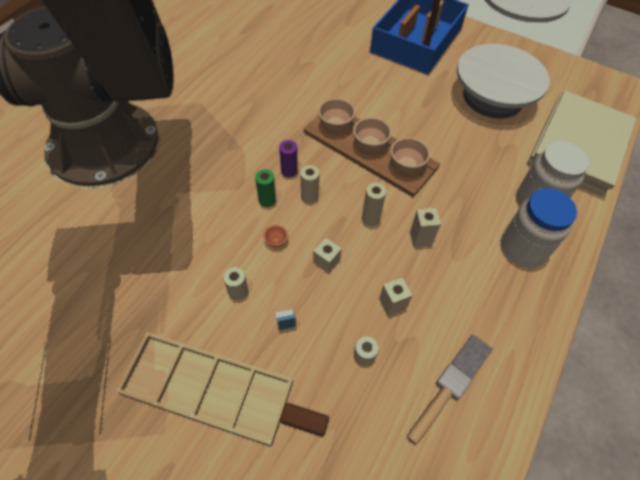

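```bash
cat > h.py <<'E'
from plant import env
import numpy as np, cv2
from scipy.spatial.transform import Rotation as R
def rot(q): return R.from_quat([q[1],q[2],q[3],q[0]]).as_matrix()
def cam(n,st=None):
    c=env.calibration(n)
    if n=="wrist":
        H=c["hand_eye"]; A=rot(st["tcp_rot"]); return c,A@H[:3,:3],A@H[:3,3]+st["eef_pos"]
    return c,rot(c["attitude"]),np.array(c["eye"])
def ray(cm,uv):
    c,A,e=cm; d=np.array([(uv[0]-c["cx"])/c["fx"],(uv[1]-c["cy"])/c["fy"]]); s=d.copy()
    for _ in range(10): s=d/(1+c["k1"]*(s@s))
    return e,A@np.array([s[0],s[1],1])
def onz(cm,uv,z):
    e,d=ray(cm,uv); return e+d*(z-e[2])/d[2]
def proj(cm,P):
    c,A,e=cm; p=A.T@(np.array(P)-e); s=p[:2]/p[2]; s=s*(1+c["k1"]*(s@s))
    return np.array([s[0]*c["fx"]+c["cx"],s[1]*c["fy"]+c["cy"]])
def tri(c1,u1,c2,u2):
    e1,d1=ray(c1,u1);e2,d2=ray(c2,u2)
    k=np.linalg.lstsq(np.c_[d1,-d2],e2-e1,rcond=None)[0]
    a,b=e1+d1*k[0],e2+d2*k[1]; return (a+b)/2,np.linalg.norm(a-b)
def bore(im,uv,r=6):
    g=im.astype(float).sum(2); u,v=map(int,np.round(uv)); w=g[v-r:v+r+1,u-r:u+r+1]
    m=np.clip(np.percentile(w,60)*0.7-w,0,None); yy,xx=np.mgrid[v-r:v+r+1,u-r:u+r+1]
    yc,xc=v,u
    m*=np.hypot(xx-u,yy-v)<r
    return np.array([(m*xx).sum(),(m*yy).sum()])/m.sum()
E
python3 - <<'E'
from h import *
T=cv2.imread("pics/top0.png");S=cv2.imread("pics/scene0.png");ct,cs=cam("top"),cam("scene")
prs={'A':((354,173),(367,346)),'B':((234,231),(376,190)),'C':((247,299),(310,171)),'D':((376,289),(235,275)),
'sq1':((228,184),(428,216)),'sq2':((302,174),(396,288)),'sq3':((301,244),(327,250))}
for k,(a,b) in prs.items():
    a2,b2=bore(T,a),bore(S,b); p,e=tri(ct,a2,cs,b2); print(k,a2.round(1),b2.round(1),p.round(1),e.round(1))
# tray corners at z=20
for uv in [(405,208),(452,321),(497,303),(450,194),(415,172),(427,196)]: print(uv,onz(ct,uv,20).round(1))
vis=np.vstack([cv2.resize(T[150:350,190:390],(600,600),interpolation=cv2.INTER_CUBIC)]); vis2=cv2.resize(S[130:380,210:450],(576,600),interpolation=cv2.INTER_CUBIC)
cv2.imwrite("pics/c1.png",cv2.resize(np.hstack([vis,vis2]),(800,408)))
cv2.imwrite("pics/tray.png",cv2.resize(T[160:330,395:505],None,fx=3.5,fy=3.5,interpolation=cv2.INTER_CUBIC))
for t in("tray","round74_c"):
    env.capture("top");print(env.mark_of("top",t))
E
```

```text
A [354.4 170.5] [366.6 346.5] [ 692.8 -117.2   39.7] 0.6
B [232.7 229.6] [375.9 189.8] [576.4 126.1  88.3] 0.1
C [245.6 298.8] [309.4 171.6] [448.9 110.5  73.2] 0.3
D [376.2 287.6] [233.6 275.9] [ 451.5 -131.3   56.6] 0.6
sq1 [226.8 181.8] [428.5 216. ] [676.9 135.6  72.1] 0.0
sq2 [302.4 172.1] [397.5 289.1] [691.4 -11.8  55.9] 0.3
sq3 [300.9 243.1] [327.2 248.8] [551.5   2.4  40.1] 0.2
(405, 208) [ 611.8 -213.8   20. ]
(452, 321) [ 380.4 -274.1   20. ]
(497, 303) [ 407.5 -365.6   20. ]
(450, 194) [ 633.9 -309.    20. ]
(415, 172) [ 687.1 -244.3   20. ]
(427, 196) [ 633.5 -261.7   20. ]
[{'uv': [449.1, 259.8], 'p': 0.57}]
[{'uv': [233.9, 336.6], 'p': 0.86}, {'uv': [302.0, 245.1], 'p': 0.73}, {'uv': [275.5, 333.5], 'p': 0.71}, {'uv': [251.6, 298.5], 'p': 0.65}]
```

View pics/c1.png

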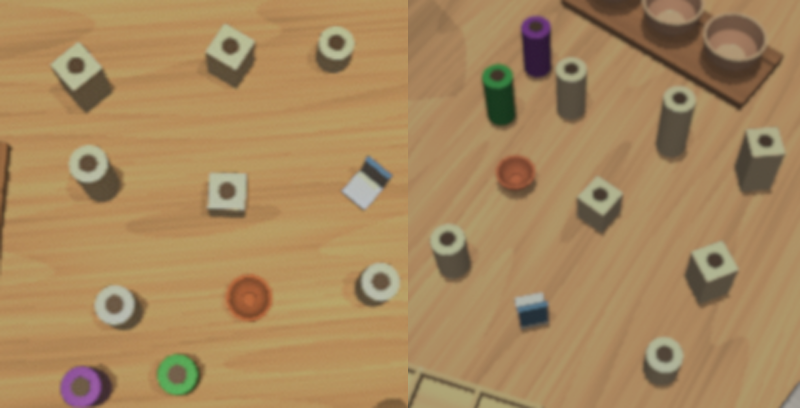

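View pics/tray.png

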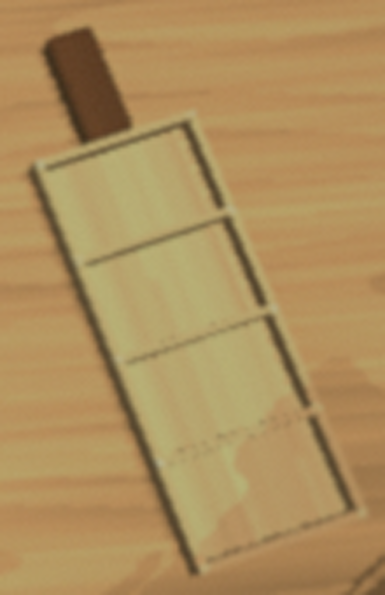

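```bash
cat >> h.py <<'E'
def go(x,y,z,yaw=None):
    s=env.get_state(); A=rot(s["tcp_rot"]); d=A.T@(np.array([x,y,z])-s["eef_pos"])
    ty=np.arctan2(A[1,1],A[0,1]); 
    print("pos",s["eef_pos"].round(1),"t",round(s["t"],2),"w",round(s["gripper_width"],1),"F",s["ft_force"].round(1),"tilt",A[:2,2].round(4))
    print("shift m",(d/1000).round(4),"rows",int(np.ceil(abs(d).max()/62)),end=" ")
    if yaw is not None: print("turn",round(-((yaw+np.pi/2-ty+np.pi/2)%np.pi-np.pi/2),3))
def trayfit():
    ct=cam("top"); o=np.array([[405.9,206.3],[450.7,193.7],[450.7,323.7],[497.9,306.3]])
    L=np.array([[124.5,50],[124.5,-50],[-124.5,50],[-124.5,-50]])
    from scipy.optimize import least_squares
    def f(p):
        c,s=np.cos(p[2]),np.sin(p[2]); return np.concatenate([proj(ct,[p[0]+c*a-s*b,p[1]+s*a+c*b,20])-q for (a,b),q in zip(L,o)])
    r=least_squares(f,[510,-290,.25]); return r.x,r.fun
E
python3 - <<'E'
from h import *
p,e=trayfit(); print(p.round(3),e.round(1))
for a in(-91.5,-30.5,30.5,91.5): print(a,(p[:2]+a*np.array([np.cos(p[2]),np.sin(p[2])])).round(1))
go(693.5,-117.5,226,p[2])
E
```

```text
[ 5.06981e+02 -2.90853e+02  2.29000e-01] [-1.1 -0.7  0.  -2.4 -0.1  0.7  1.2  2. ]
-91.5 [ 417.9 -311.6]
-30.5 [ 477.3 -297.8]
30.5 [ 536.7 -283.9]
91.5 [ 596.1 -270.1]
pos [ 248.3 -627.5  226.2] t 0.3 w 87.4 F [ 0.1 -0.2  0.1] tilt [-0.0003  0.0005]
shift m [-6.016e-01  3.104e-01  4.000e-04] rows 10 turn 0.148
```

servo_tool:
  increments:
    - {"x": -0.05,"y": 0.031,"turn": 0.074}
    - {"x": -0.05,"y": 0.031,"turn": 0.074}
    - {"x": -0.055,"y": 0.035}
    - {"x": -0.055,"y": 0.035}
    - {"x": -0.05,"y": 0.035}
    - {"x": 0}

```text
schema error: expected keys hand, x, y, z, turn
```

```bash
python3 - <<'E'
from h import *
s=env.get_state(); im=env.capture("wrist"); cv2.imwrite("pics/w1.png",im[:,:,::-1]); np.save("w1.npy",np.r_[s["eef_pos"],s["tcp_rot"]])
p,e=trayfit(); go(693.5,-117.5,226,p[2])
cw=cam("wrist",s); c,sn=np.cos(p[2]),np.sin(p[2])
for a,b in [(124.5,50),(124.5,-50),(-124.5,50),(-124.5,-50)]: print(proj(cw,[p[0]+c*a-sn*b,p[1]+sn*a+c*b,20]).round(1))
E
```

```text
pos [ 248.3 -627.5  226.3] t 0.35 w 87.3 F [-0.9  0.8 -0. ] tilt [-0.0002  0.0004]
shift m [-6.016e-01  3.105e-01  5.000e-04] rows 10 turn 0.148
[494.  547.8]
[427.9 545.7]
[560.  413.7]
[482.6 407.4]
```

View pics/w1.png

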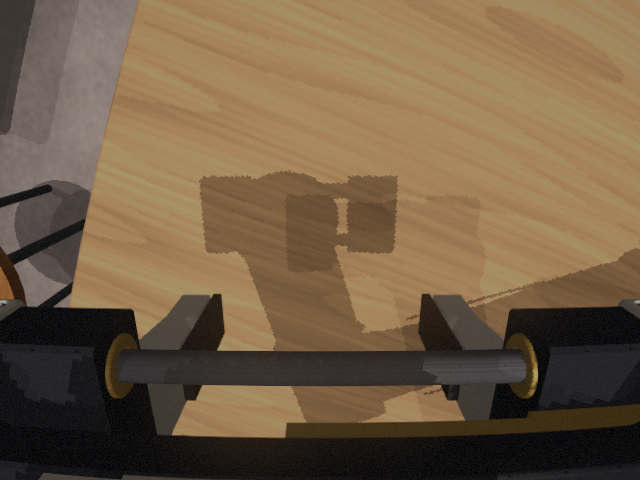

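```bash
python3 - <<'E'
from h import *
go(690,-300,226,.229)
E
```

```text
pos [ 248.3 -627.5  226.3] t 0.35 w 87.3 F [-0.9  0.8 -0. ] tilt [-0.0002  0.0004]
shift m [-5.312e-01  1.420e-01  4.000e-04] rows 9 turn 0.148
```

servo_tool:
  increments:
    - {"hand": 0.08,"x": -0.055,"y": 0.015,"z": 0,"turn": 0}
    - {"hand": 0.08,"x": -0.055,"y": 0.015,"z": 0,"turn": 0}
    - {"hand": 0.08,"x": -0.055,"y": 0.015,"z": 0,"turn": 0}
    - {"hand": 0.08,"x": -0.055,"y": 0.015,"z": 0,"turn": 0}
    - {"hand": 0.08,"x": -0.055,"y": 0.015,"z": 0,"turn": 0}
    - {"hand": 0.08,"x": -0.055,"y": 0.015,"z": 0,"turn": 0}
    - {"hand": 0.08,"x": -0.055,"y": 0.015,"z": 0,"turn": 0}
    - {"hand": 0.08,"x": -0.055,"y": 0.015,"z": 0,"turn": 0}

```text
t: 1.35
eef_pos: [621.5, -349.4, 226.7]
tcp_rot: [0.0, -0.184, 0.983, -0.0]
ft_force: [0.3, -2.4, 0.7]
gripper_width: 80.2
```

servo_tool:
  increments:
    - {"hand": 0.08,"x": -0.055,"y": 0.015,"z": 0,"turn": 0}
    - {"hand": 0.08,"x": 0,"y": 0,"z": 0,"turn": 0.148}
    - {"hand": 0.08,"x": 0,"y": 0,"z": 0,"turn": 0}

```text
t: 1.72
eef_pos: [672.0, -310.3, 225.0]
tcp_rot: [-0.0, -0.112, 0.994, -0.0]
ft_force: [0.4, -0.5, -0.4]
gripper_width: 80.0
```

```bash
python3 - <<'E'
from h import *
s=env.get_state(); im=env.capture("wrist"); cv2.imwrite("pics/w2.png",im[:,:,::-1]); np.save("w2.npy",np.r_[s["eef_pos"],s["tcp_rot"]])
p,e=trayfit(); go(693.5,-117.5,226,p[2])
cw=cam("wrist",s); c,sn=np.cos(p[2]),np.sin(p[2])
for a,b in [(124.5,50),(124.5,-50),(-124.5,50),(-124.5,-50)]: print(proj(cw,[p[0]+c*a-sn*b,p[1]+sn*a+c*b,20]).round(1))
E
```

```text
pos [ 671.9 -310.4  224.9] t 1.77 w 80.1 F [ 0.1 -0.7  0.3] tilt [-0.0006  0.0001]
shift m [-0.0643  0.1831 -0.0011] rows 3 turn -0.002
[436.6 174.4]
[327.8 174.2]
[ 451.4 -128.7]
[ 327.6 -133.4]
```

View pics/w2.png

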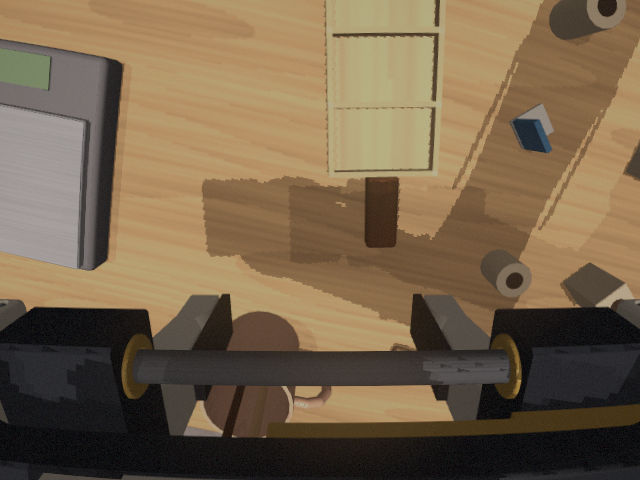

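```bash
python3 - <<'E'
from h import *
w=np.load("w2.npy"); st=dict(eef_pos=w[:3],tcp_rot=w[3:]); cw=cam("wrist",st); im=cv2.imread("pics/w2.png")
print(onz(cw,bore(im,(513,280),9),42), onz(cw,bore(im,(607,7),6),58))
go(693.5,-117.5,120,.229)
E
```

```text
[ 693.89715722 -116.46295229   42.        ] [nan nan nan]
pos [ 671.9 -310.4  224.9] t 1.77 w 80.1 F [ 0.1 -0.7  0.3] tilt [-0.0006  0.0001]
shift m [-0.0644  0.1831  0.1049] rows 3 turn -0.003h.py:28: RuntimeWarning: invalid value encountered in divide
  return np.array([(m*xx).sum(),(m*yy).sum()])/m.sum()
```

servo_tool:
  increments:
    - {"hand": 0.065,"x": -0.022,"y": 0.061,"z": 0,"turn": 0}
    - {"hand": 0.065,"x": -0.022,"y": 0.061,"z": 0,"turn": 0}
    - {"hand": 0.065,"x": -0.02,"y": 0.06,"z": 0.03,"turn": 0}
    - {"hand": 0.065,"x": 0,"y": 0,"z": 0.05,"turn": 0}
    - {"hand": 0.065,"x": 0,"y": 0,"z": 0,"turn": 0}

```text
t: 2.4
eef_pos: [691.1, -127.7, 148.4]
tcp_rot: [0.001, -0.118, 0.993, -0.0]
ft_force: [-0.1, -1.0, 0.9]
gripper_width: 65.4
```

```bash
python3 - <<'E'
from h import *
go(693.7,-117,19,.229)
E
```

```text
pos [ 691.1 -127.7  148.4] t 2.4 w 65.4 F [-0.1 -1.   0.9] tilt [ 0.0025 -0.0002]
shift m [-0.0047  0.0099  0.1294] rows 3 turn 0.007
```

servo_tool:
  increments:
    - {"hand": 0.065,"x": -0.005,"y": 0.01,"z": 0.03,"turn": 0.007}
    - {"hand": 0.065,"x": 0,"y": 0,"z": 0.03,"turn": 0}
    - {"hand": 0.065,"x": 0,"y": 0,"z": 0,"turn": 0}

```text
t: 2.78
eef_pos: [697.1, -120.7, 95.1]
tcp_rot: [0.005, -0.115, 0.993, -0.002]
ft_force: [-0.3, 0.5, 0.0]
gripper_width: 65.3
```

```bash
python3 - <<'E'
from h import *
go(693.7,-117,19,.229)
E
```

```text
pos [ 697.1 -120.7   95.1] t 2.77 w 65.3 F [-0.3  0.5  0. ] tilt [ 0.0108 -0.002 ]
shift m [0.0032 0.0047 0.076 ] rows 2 turn 0.002
```

servo_tool:
  increments:
    - {"hand": 0.065,"x": 0.003,"y": 0.005,"z": 0.025,"turn": 0}
    - {"hand": 0.065,"x": 0,"y": 0,"z": 0.025,"turn": 0}
    - {"hand": 0.065,"x": 0,"y": 0,"z": 0.022,"turn": 0}
    - {"hand": 0.065,"x": 0,"y": 0,"z": 0,"turn": 0}

```text
t: 3.28
eef_pos: [701.1, -121.2, 34.9]
tcp_rot: [0.013, -0.116, 0.993, -0.003]
ft_force: [0.2, 0.2, 0.7]
gripper_width: 64.8
```

```bash
python3 - <<'E'
from h import *
go(693.7,-117,19,.229)
E
```

```text
pos [ 701.1 -121.2   34.9] t 3.27 w 64.8 F [0.2 0.2 0.7] tilt [ 0.026  -0.0039]
shift m [0.0066 0.006  0.0157] rows 1 turn 0.003
```

servo_tool:
  increments:
    - {"hand": 0.065,"x": 0.007,"y": 0.006,"z": 0.007,"turn": 0}
    - {"hand": 0.065,"x": 0,"y": 0,"z": 0,"turn": 0}
    - {"hand": 0.065,"x": 0,"y": 0,"z": 0.006,"turn": 0}
    - {"hand": 0.065,"x": 0,"y": 0,"z": 0,"turn": 0}

```text
t: 3.78
eef_pos: [695.7, -117.6, 27.0]
tcp_rot: [0.016, -0.116, 0.993, -0.004]
ft_force: [-0.5, -0.5, -0.4]
gripper_width: 65.0
```

```bash
python3 - <<'E'
from h import *
go(693.7,-117,19,.229)
E
```

```text
pos [ 695.7 -117.6   27. ] t 3.77 w 65.0 F [-0.5 -0.5 -0.4] tilt [ 0.0334 -0.0041]
shift m [0.0021 0.0011 0.008 ] rows 1 turn 0.004
```

servo_tool:
  increments:
    - {"hand": 0.065,"x": 0.003,"y": 0.001,"z": 0.012,"turn": 0}
    - {"hand": 0.0,"x": 0,"y": 0,"z": 0,"turn": 0}
    - {"hand": 0.0,"x": 0,"y": 0,"z": 0,"turn": 0}

```text
t: 4.15
eef_pos: [692.8, -117.3, 13.8]
tcp_rot: [0.016, -0.116, 0.993, -0.004]
ft_force: [0.2, 0.2, -0.1]
gripper_width: 50.2
```

```bash
python3 - <<'E'
from h import *
go(693.7,-117,19,.229);print(env.get_state()["dq"].round(4))
E
```

```text
pos [ 692.8 -117.3   13.8] t 4.15 w 50.2 F [ 0.2  0.2 -0.1] tilt [ 0.0329 -0.0043]
shift m [-0.0011  0.     -0.0052] rows 1 turn 0.004
[ 0.0012  0.0077 -0.0111 -0.0062  0.0027 -0.0001]
```

servo_tool:
  increments:
    - {"hand": 0.065,"x": 0,"y": 0,"z": -0.006,"turn": 0}
    - {"hand": 0.0,"x": 0,"y": 0,"z": 0,"turn": 0}
    - {"hand": 0.0,"x": 0,"y": 0,"z": 0,"turn": 0}
    - {"hand": 0.0,"x": 0,"y": 0,"z": 0,"turn": 0}
    - {"hand": 0.0,"x": 0,"y": 0,"z": 0,"turn": 0}
    - {"hand": 0.0,"x": 0,"y": 0,"z": 0,"turn": 0}
    - {"hand": 0.0,"x": 0,"y": 0,"z": 0,"turn": 0}

```text
t: 5.03
eef_pos: [693.0, -117.3, 20.8]
tcp_rot: [0.017, -0.117, 0.993, -0.004]
ft_force: [0.1, -0.1, 1.5]
gripper_width: 35.6
```

```bash
python3 - <<'E'
from h import *
go(693.7,-117,140,.229)
E
```

```text
pos [ 693.  -117.3   20.8] t 5.03 w 35.6 F [ 0.1 -0.1  1.5] tilt [ 0.0337 -0.0043]
shift m [-0.0045 -0.0013 -0.1191] rows 2 turn 0.004
```

servo_tool:
  increments:
    - {"hand": 0.0,"x": -0.002,"y": 0,"z": -0.04,"turn": 0}
    - {"hand": 0.0,"x": -0.002,"y": 0,"z": -0.04,"turn": 0}
    - {"hand": 0.0,"x": -0.001,"y": 0,"z": -0.03,"turn": 0}
    - {"hand": 0.0,"x": 0,"y": 0,"z": 0,"turn": 0}

```text
t: 5.52
eef_pos: [693.2, -115.7, 132.3]
tcp_rot: [0.015, -0.116, 0.993, -0.004]
ft_force: [0.5, 0.3, -0.8]
gripper_width: 35.1
```

```bash
python3 - <<'E'
from h import *
p,e=trayfit(); p=p+[1.2,1.2,0]
t=p[:2]-91.5*np.array([np.cos(p[2]),np.sin(p[2])]); print(t)
go(*t,150,.229)
E
```

```text
[ 419.06230952 -310.39261954]
pos [ 693.2 -115.7  132.3] t 5.53 w 35.1 F [ 0.5  0.3 -0.8] tilt [ 0.0303 -0.0044]
shift m [ 0.3111 -0.1263 -0.0251] rows 6 turn 0.004
```

servo_tool:
  increments:
    - {"hand": 0.0,"x": 0.052,"y": -0.021,"z": 0,"turn": 0}
    - {"hand": 0.0,"x": 0.052,"y": -0.021,"z": 0,"turn": 0}
    - {"hand": 0.0,"x": 0.052,"y": -0.021,"z": 0,"turn": 0}
    - {"hand": 0.0,"x": 0.052,"y": -0.021,"z": 0,"turn": 0}
    - {"hand": 0.0,"x": 0.052,"y": -0.021,"z": 0,"turn": 0}
    - {"hand": 0.0,"x": 0.04,"y": -0.021,"z": 0,"turn": 0}
    - {"hand": 0.0,"x": 0,"y": 0,"z": 0,"turn": 0}

```text
t: 6.4
eef_pos: [418.2, -310.5, 118.1]
tcp_rot: [0.011, -0.116, 0.993, -0.002]
ft_force: [0.6, -0.0, -0.5]
gripper_width: 35.0
```

```bash
python3 - <<'E'
from h import *
go(419,-310.5,60,.229)
E
```

```text
pos [ 418.2 -310.5  118.1] t 6.4 w 35.0 F [ 0.6 -0.  -0.5] tilt [ 0.0214 -0.0012]
shift m [0.0004 0.0002 0.0581] rows 1 turn 0.004
```

servo_tool:
  increments:
    - {"hand": 0.0,"x": 0,"y": 0,"z": 0.03,"turn": 0}
    - {"hand": 0.0,"x": 0,"y": 0,"z": 0.028,"turn": 0}
    - {"hand": 0.0,"x": 0,"y": 0,"z": 0,"turn": 0}

```text
t: 6.78
eef_pos: [419.4, -310.4, 58.0]
tcp_rot: [0.01, -0.116, 0.993, -0.002]
ft_force: [-0.6, 0.1, -0.9]
gripper_width: 35.7
```

```bash
python3 - <<'E'
from h import *
go(419,-310.5,29,.229)
E
```

```text
pos [ 419.4 -310.4   58. ] t 6.78 w 35.7 F [-0.6  0.1 -0.9] tilt [ 0.0212 -0.0009]
shift m [0.001  0.0001 0.0289] rows 1 turn 0.003
```

servo_tool:
  increments:
    - {"hand": 0.0,"x": 0,"y": 0,"z": 0.018,"turn": 0}
    - {"hand": 0.0,"x": 0,"y": 0,"z": 0.009,"turn": 0}
    - {"hand": 0.0,"x": 0,"y": 0,"z": 0.003,"turn": 0}
    - {"hand": 0.0,"x": 0,"y": 0,"z": 0,"turn": 0}

```text
t: 7.28
eef_pos: [422.8, -310.3, 29.6]
tcp_rot: [0.011, -0.117, 0.993, -0.002]
ft_force: [-0.2, 0.4, -1.7]
gripper_width: 34.9
```

servo_tool:
  increments:
    - {"hand": 0.0,"x": 0.003,"y": 0,"z": 0.004,"turn": 0}
    - {"hand": 0.0,"x": 0,"y": 0,"z": 0,"turn": 0}

```text
t: 7.52
eef_pos: [421.2, -311.5, 26.9]
tcp_rot: [0.013, -0.117, 0.993, -0.003]
ft_force: [0.5, -0.5, -0.3]
gripper_width: 35.0
```

servo_tool:
  increments:
    - {"hand": 0.06,"x": 0,"y": 0,"z": 0,"turn": 0}
    - {"hand": 0.06,"x": 0,"y": 0,"z": 0,"turn": 0}
    - {"hand": 0.06,"x": 0,"y": 0,"z": 0,"turn": 0}
    - {"hand": 0.06,"x": 0,"y": 0,"z": -0.05,"turn": 0}
    - {"hand": 0.065,"x": 0,"y": 0,"z": -0.05,"turn": 0}
    - {"hand": 0.065,"x": 0,"y": 0,"z": 0,"turn": 0}

```text
t: 8.28
eef_pos: [417.8, -311.3, 129.3]
tcp_rot: [0.012, -0.117, 0.993, -0.003]
ft_force: [0.5, 0.1, -0.2]
gripper_width: 64.8
```

```bash
python3 - <<'E'
from h import *
im=env.capture("top"); cv2.imwrite("pics/top1.png",cv2.resize(im[150:350,360:520,::-1],None,fx=3,fy=3,interpolation=cv2.INTER_CUBIC))
go(452,-131.5,145,.229)
E
```

```text
pos [ 416.6 -310.7  127.3] t 8.32 w 64.8 F [-0.5  0.   0.2] tilt [ 0.0217 -0.0017]
shift m [-0.0764  0.166  -0.0172] rows 3 turn 0.005
```

View pics/top1.png

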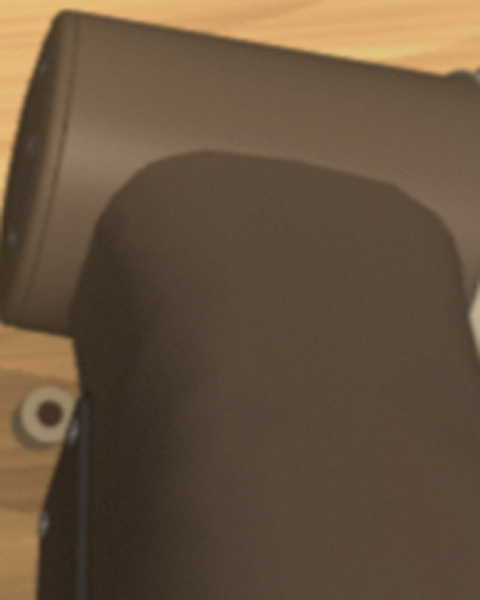

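servo_tool:
  increments:
    - {"hand": 0.065,"x": -0.026,"y": 0.056,"z": -0.006,"turn": 0}
    - {"hand": 0.065,"x": -0.026,"y": 0.056,"z": -0.006,"turn": 0}
    - {"hand": 0.065,"x": -0.024,"y": 0.054,"z": 0,"turn": 0}
    - {"hand": 0.065,"x": 0,"y": 0,"z": 0,"turn": 0}

```text
t: 8.82
eef_pos: [450.7, -127.7, 136.3]
tcp_rot: [0.008, -0.115, 0.993, -0.002]
ft_force: [0.4, -1.2, -0.3]
gripper_width: 64.8
```

```bash
python3 - <<'E'
from h import *
im=env.capture("top"); cv2.imwrite("pics/top2.png",cv2.resize(im[150:350,360:520,::-1],None,fx=3,fy=3,interpolation=cv2.INTER_CUBIC))
im=env.capture("scene"); cv2.imwrite("pics/s2.png",cv2.resize(im[150:470,60:400,::-1],None,fx=1.8,fy=1.8,interpolation=cv2.INTER_CUBIC))
go(452,-131.5,85,.229)
E
```

```text
pos [ 450.  -130.1  136.1] t 8.93 w 64.7 F [-0.9  0.1  0.2] tilt [ 0.0155 -0.0015]
shift m [-0.0009 -0.0015  0.0512] rows 1 turn -0.002
```

View pics/s2.png

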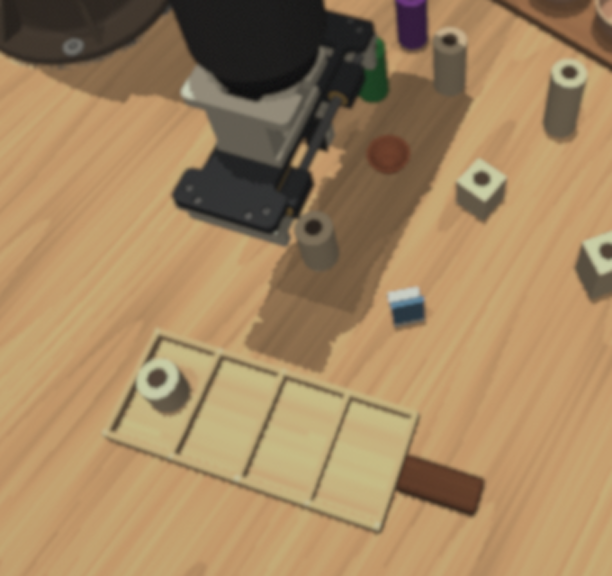

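The 42 mm prop stands centred in the end pocket, away from the handle (crop 160,380). Next is the 58 mm one.

servo_tool:
  increments:
    - {"hand": 0.065,"x": -0.001,"y": -0.001,"z": 0.04,"turn": 0}
    - {"hand": 0.065,"x": 0,"y": 0,"z": 0.03,"turn": 0}
    - {"hand": 0.065,"x": 0,"y": 0,"z": 0,"turn": 0}

```text
t: 9.3
eef_pos: [451.1, -134.3, 63.5]
tcp_rot: [0.007, -0.111, 0.994, -0.002]
ft_force: [0.8, -0.1, 1.1]
gripper_width: 65.4
```

```bash
python3 - <<'E'
from h import *
go(452,-131.5,36,.229)
cs=cam("scene");S=cv2.imread("pics/s2.png");b=bore(S,(157,378),12)/1.8+[60,150];P=onz(cs,b,48)
p,_=trayfit();p=p+[1.2,1.2,0];d=P[:2]-p[:2];print(P,"tray",d@[np.cos(p[2]),np.sin(p[2])],d@[-np.sin(p[2]),np.cos(p[2])])
E
```

```text
pos [ 451.1 -134.3   63.5] t 9.3 w 65.4 F [ 0.8 -0.1  1.1] tilt [ 0.0138 -0.0019]
shift m [-0.0012  0.0026  0.0275] rows 1 turn -0.007
[ 420.9475428  -312.47140738   48.        ] tray -90.13502828612428 -2.452002370887353
```

servo_tool:
  increments:
    - {"hand": 0.065,"x": -0.001,"y": 0.003,"z": 0.018,"turn": 0}
    - {"hand": 0.065,"x": 0,"y": 0,"z": 0.008,"turn": 0}
    - {"hand": 0.065,"x": 0,"y": 0,"z": 0,"turn": 0}
    - {"hand": 0,"x": 0,"y": 0,"z": 0,"turn": 0}
    - {"hand": 0,"x": 0,"y": 0,"z": 0,"turn": 0}
    - {"hand": 0,"x": 0,"y": 0,"z": 0,"turn": 0}
    - {"hand": 0,"x": 0,"y": 0,"z": 0,"turn": 0}
    - {"hand": 0,"x": 0,"y": 0,"z": 0,"turn": 0}

```text
t: 10.3
eef_pos: [453.5, -133.9, 41.0]
tcp_rot: [0.009, -0.109, 0.994, -0.002]
ft_force: [0.6, -0.5, -1.3]
gripper_width: 35.1
```

```bash
python3 - <<'E'
from h import *
go(452,-131.5,36,.229)
E
```

```text
pos [ 453.5 -133.9   41. ] t 10.3 w 35.1 F [ 0.6 -0.5 -1.3] tilt [ 0.018  -0.0023]
shift m [0.0011 0.0027 0.0049] rows 1 turn -0.01
```

servo_tool:
  increments:
    - {"hand": 0.05,"x": 0,"y": 0,"z": 0,"turn": 0}
    - {"hand": 0.05,"x": 0,"y": 0,"z": 0,"turn": 0}
    - {"hand": 0.05,"x": 0.001,"y": 0,"z": 0.009,"turn": 0}
    - {"hand": 0,"x": 0,"y": 0,"z": 0,"turn": 0}
    - {"hand": 0,"x": 0,"y": 0,"z": 0,"turn": 0}
    - {"hand": 0,"x": 0,"y": 0,"z": 0,"turn": 0}
    - {"hand": 0,"x": 0,"y": 0,"z": 0,"turn": 0}
    - {"hand": 0,"x": 0,"y": 0,"z": 0,"turn": 0}

```text
t: 11.3
eef_pos: [452.7, -134.0, 31.2]
tcp_rot: [0.009, -0.109, 0.994, -0.002]
ft_force: [0.1, -0.2, -1.1]
gripper_width: 36.0
```

servo_tool:
  increments:
    - {"hand": 0,"x": 0,"y": 0,"z": -0.045,"turn": -0.01}
    - {"hand": 0,"x": 0,"y": 0,"z": -0.045,"turn": 0}
    - {"hand": 0,"x": 0,"y": 0,"z": -0.02,"turn": 0}
    - {"hand": 0,"x": 0,"y": 0,"z": 0,"turn": 0}

```text
t: 11.8
eef_pos: [449.5, -133.9, 143.3]
tcp_rot: [0.007, -0.114, 0.993, -0.002]
ft_force: [0.4, -0.2, -1.6]
gripper_width: 35.0
```

```bash
python3 - <<'E'
from h import *
p,e=trayfit(); p=p+[1.2,1.2,0]
for a in(-30.5,30.5,91.5):
  t=p[:2]+a*np.array([np.cos(p[2]),np.sin(p[2])]); print(t)
go(478.5,-296.6,145,.229)
E
```

```text
[ 478.47461672 -296.56591523]
[ 537.88692393 -282.73921091]
[ 597.29923114 -268.91250659]
pos [ 449.5 -133.9  143.3] t 11.8 w 35.0 F [ 0.4 -0.2 -1.6] tilt [ 0.0146 -0.0025]
shift m [ 0.0087 -0.165  -0.0009] rows 3 turn 0.0
```

servo_tool:
  increments:
    - {"hand": 0,"x": 0.003,"y": -0.055,"z": 0,"turn": 0}
    - {"hand": 0,"x": 0.003,"y": -0.055,"z": 0,"turn": 0}
    - {"hand": 0,"x": 0.003,"y": -0.055,"z": 0,"turn": 0}
    - {"hand": 0,"x": 0,"y": 0,"z": 0,"turn": 0}

```text
t: 12.3
eef_pos: [478.3, -299.6, 139.2]
tcp_rot: [0.005, -0.116, 0.993, -0.001]
ft_force: [-0.4, 1.5, -1.6]
gripper_width: 35.5
```

```bash
python3 - <<'E'
from h import *
go(478.5,-296.6,75,.229)
E
```

```text
pos [ 478.3 -299.6  139.2] t 12.3 w 35.5 F [-0.4  1.5 -1.6] tilt [ 0.011  -0.0003]
shift m [-0.0002  0.003   0.0642] rows 2 turn 0.004
```

servo_tool:
  increments:
    - {"hand": 0,"x": 0,"y": 0.002,"z": 0.035,"turn": 0.004}
    - {"hand": 0,"x": 0,"y": 0,"z": 0.03,"turn": 0}
    - {"hand": 0,"x": 0.001,"y": 0,"z": 0.018,"turn": 0}
    - {"hand": 0,"x": 0.001,"y": 0,"z": 0.012,"turn": 0}
    - {"hand": 0,"x": 0,"y": 0,"z": 0,"turn": 0}

```text
t: 12.92
eef_pos: [473.4, -296.3, 36.3]
tcp_rot: [0.002, -0.113, 0.994, 0.001]
ft_force: [-1.1, -2.2, 4.2]
gripper_width: 35.1
```

```bash
python3 - <<'E'
from h import *
go(478.5,-296.6,37,.229)
E
```

```text
pos [ 473.4 -296.3   36.3] t 12.93 w 35.1 F [-1.1 -2.2  4.2] tilt [0.0046 0.0018]
shift m [-0.0049 -0.0015 -0.0007] rows 1 turn -0.002
```

servo_tool:
  increments:
    - {"hand": 0,"x": -0.002,"y": 0,"z": -0.006,"turn": 0}
    - {"hand": 0,"x": -0.004,"y": 0,"z": 0,"turn": 0}
    - {"hand": 0,"x": 0,"y": 0,"z": 0.005,"turn": 0}
    - {"hand": 0,"x": 0,"y": 0,"z": 0,"turn": 0}

```text
t: 13.42
eef_pos: [479.9, -294.2, 37.7]
tcp_rot: [0.003, -0.113, 0.994, 0.001]
ft_force: [-0.7, -0.0, -1.4]
gripper_width: 35.6
```

```bash
python3 - <<'E'
from h import *
go(478.5,-296.6,37,.229)
E
```

```text
pos [ 479.9 -294.2   37.7] t 13.43 w 35.6 F [-0.7 -0.  -1.4] tilt [0.0055 0.002 ]
shift m [ 0.0019 -0.0021  0.0007] rows 1 turn -0.002
```

servo_tool:
  increments:
    - {"hand": 0,"x": 0.001,"y": 0,"z": 0.001,"turn": 0}
    - {"hand": 0.06,"x": 0,"y": 0,"z": 0,"turn": 0}
    - {"hand": 0.06,"x": 0,"y": 0,"z": 0,"turn": 0}
    - {"hand": 0.06,"x": 0,"y": 0,"z": 0,"turn": 0}
    - {"hand": 0.06,"x": 0,"y": 0,"z": -0.045,"turn": 0}
    - {"hand": 0.065,"x": 0,"y": 0,"z": -0.05,"turn": 0}
    - {"hand": 0.065,"x": 0,"y": 0,"z": -0.025,"turn": 0}
    - {"hand": 0.065,"x": 0,"y": 0,"z": 0,"turn": 0}

```text
t: 14.42
eef_pos: [478.1, -295.0, 160.4]
tcp_rot: [0.003, -0.113, 0.994, 0.0]
ft_force: [0.6, 0.6, -0.9]
gripper_width: 65.0
```

```bash
python3 - <<'E'
from h import *
go(449.5,111,155,.229)
E
```

```text
pos [ 478.1 -295.   160.4] t 14.43 w 65.0 F [ 0.6  0.6 -0.9] tilt [0.0052 0.0016]
shift m [-0.0636  0.402   0.0059] rows 7 turn -0.002
```

servo_tool:
  increments:
    - {"hand": 0.065,"x": -0.009,"y": 0.058,"z": 0,"turn": 0}
    - {"hand": 0.065,"x": -0.009,"y": 0.058,"z": 0,"turn": 0}
    - {"hand": 0.065,"x": -0.009,"y": 0.058,"z": 0,"turn": 0}
    - {"hand": 0.065,"x": -0.009,"y": 0.058,"z": 0,"turn": 0}
    - {"hand": 0.065,"x": -0.009,"y": 0.058,"z": 0,"turn": 0}
    - {"hand": 0.065,"x": -0.009,"y": 0.058,"z": 0,"turn": 0}
    - {"hand": 0.065,"x": -0.009,"y": 0.053,"z": 0,"turn": 0}
    - {"hand": 0.065,"x": 0,"y": 0,"z": 0,"turn": 0}

```text
t: 15.42
eef_pos: [446.6, 120.7, 155.5]
tcp_rot: [0.001, -0.112, 0.994, 0.0]
ft_force: [0.0, -0.5, -0.2]
gripper_width: 65.2
```

```bash
python3 - <<'E'
from h import *
go(449.5,111,100,.229)
E
```

```text
pos [446.6 120.7 155.5] t 15.43 w 65.2 F [ 0.  -0.5 -0.2] tilt [0.0009 0.0008]
shift m [-0.0007 -0.0101  0.0555] rows 1 turn -0.005
```

servo_tool:
  increments:
    - {"hand": 0.065,"x": -0.001,"y": -0.01,"z": 0,"turn": -0.005}
    - {"hand": 0.065,"x": 0,"y": 0,"z": 0.035,"turn": 0}
    - {"hand": 0.065,"x": 0,"y": 0,"z": 0.03,"turn": 0}
    - {"hand": 0.065,"x": 0,"y": 0,"z": 0,"turn": 0}

```text
t: 15.92
eef_pos: [449.5, 106.2, 87.8]
tcp_rot: [-0.0, -0.113, 0.994, -0.0]
ft_force: [0.1, -1.3, 0.6]
gripper_width: 65.0
```

```bash
python3 - <<'E'
from h import *
go(449.5,111,49,.229)
E
```

```text
pos [449.5 106.2  87.8] t 15.93 w 65.0 F [ 0.1 -1.3  0.6] tilt [-0.0008 -0.0004]
shift m [-0.0011  0.0047  0.0388] rows 1 turn -0.002
```

servo_tool:
  increments:
    - {"hand": 0.065,"x": -0.001,"y": 0.004,"z": 0.018,"turn": 0}
    - {"hand": 0.065,"x": 0,"y": 0,"z": 0.018,"turn": 0}
    - {"hand": 0.065,"x": 0,"y": 0,"z": 0,"turn": 0}

```text
t: 16.3
eef_pos: [451.7, 107.7, 53.9]
tcp_rot: [0.001, -0.111, 0.994, 0.0]
ft_force: [0.5, 0.3, 0.6]
gripper_width: 65.2
```

```bash
python3 - <<'E'
from h import *
go(449.5,111,49,.229)
E
```

```text
pos [451.7 107.7  53.9] t 16.3 w 65.2 F [0.5 0.3 0.6] tilt [0.0015 0.0003]
shift m [0.0014 0.0037 0.0049] rows 1 turn -0.006
```

servo_tool:
  increments:
    - {"hand": 0.065,"x": 0.001,"y": 0.003,"z": 0.007,"turn": 0}
    - {"hand": 0,"x": 0,"y": 0,"z": 0,"turn": 0}
    - {"hand": 0,"x": 0,"y": 0,"z": 0,"turn": 0}
    - {"hand": 0,"x": 0,"y": 0,"z": 0,"turn": 0}
    - {"hand": 0,"x": 0,"y": 0,"z": 0,"turn": 0}
    - {"hand": 0,"x": 0,"y": 0,"z": 0,"turn": 0}
    - {"hand": 0,"x": 0,"y": 0,"z": 0,"turn": 0}

```text
t: 17.18
eef_pos: [451.5, 110.8, 49.5]
tcp_rot: [0.003, -0.111, 0.994, 0.001]
ft_force: [0.6, -0.1, -1.3]
gripper_width: 35.3
```

servo_tool:
  increments:
    - {"hand": 0,"x": 0,"y": 0,"z": -0.045,"turn": -0.005}
    - {"hand": 0,"x": 0,"y": 0,"z": -0.045,"turn": 0}
    - {"hand": 0,"x": 0,"y": 0,"z": -0.03,"turn": 0}
    - {"hand": 0,"x": 0,"y": 0,"z": 0,"turn": 0}

```text
t: 17.68
eef_pos: [450.2, 110.0, 172.3]
tcp_rot: [0.001, -0.114, 0.994, 0.0]
ft_force: [-0.6, 1.2, -1.9]
gripper_width: 35.3
```

```bash
python3 - <<'E'
from h import *
go(537.9,-282.7,165,.229)
E
```

```text
pos [450.2 110.  172.3] t 17.68 w 35.3 F [-0.6  1.2 -1.9] tilt [0.0025 0.0008]
shift m [ 0.0034 -0.4024  0.0072] rows 7 turn -0.001
```

servo_tool:
  increments:
    - {"hand": 0,"x": 0,"y": -0.058,"z": 0,"turn": 0}
    - {"hand": 0,"x": 0,"y": -0.058,"z": 0,"turn": 0}
    - {"hand": 0,"x": 0,"y": -0.058,"z": 0,"turn": 0}
    - {"hand": 0,"x": 0,"y": -0.058,"z": 0,"turn": 0}
    - {"hand": 0,"x": 0,"y": -0.058,"z": 0,"turn": 0}
    - {"hand": 0,"x": 0,"y": -0.058,"z": 0,"turn": 0}
    - {"hand": 0,"x": 0.003,"y": -0.045,"z": 0,"turn": 0}
    - {"hand": 0,"x": 0,"y": 0,"z": 0,"turn": 0}

```text
t: 18.68
eef_pos: [536.7, -283.3, 162.7]
tcp_rot: [-0.003, -0.116, 0.993, 0.002]
ft_force: [-0.4, 0.2, -1.6]
gripper_width: 35.1
```

```bash
python3 - <<'E'
from h import *
go(537.9,-282.7,85,.229)
E
```

```text
pos [ 536.7 -283.3  162.7] t 18.68 w 35.1 F [-0.4  0.2 -1.6] tilt [-0.0067  0.0038]
shift m [-0.0017 -0.0001  0.0777] rows 2 turn 0.004
```

Release height is about 49.5 + 6 ≈ 55.5.

servo_tool:
  increments:
    - {"hand": 0,"x": -0.001,"y": 0,"z": 0.04,"turn": 0}
    - {"hand": 0,"x": 0,"y": 0,"z": 0.035,"turn": 0}
    - {"hand": 0,"x": 0,"y": 0,"z": 0,"turn": 0}

```text
t: 19.05
eef_pos: [535.3, -281.9, 83.3]
tcp_rot: [-0.005, -0.115, 0.993, 0.003]
ft_force: [-0.3, 0.3, -1.5]
gripper_width: 35.1
```

```bash
python3 - <<'E'
from h import *
go(537.9,-282.7,58,.229)
E
```

```text
pos [ 535.3 -281.9   83.3] t 19.05 w 35.1 F [-0.3  0.3 -1.5] tilt [-0.0103  0.0054]
shift m [-0.0025 -0.0016  0.0252] rows 1 turn 0.002
```

servo_tool:
  increments:
    - {"hand": 0,"x": -0.003,"y": -0.001,"z": 0.016,"turn": 0}
    - {"hand": 0,"x": -0.001,"y": 0,"z": 0.008,"turn": 0}
    - {"hand": 0,"x": -0.001,"y": 0,"z": 0,"turn": 0}

```text
t: 19.42
eef_pos: [542.0, -280.9, 60.0]
tcp_rot: [-0.004, -0.116, 0.993, 0.003]
ft_force: [-0.3, 0.2, -0.9]
gripper_width: 35.8
```

```bash
python3 - <<'E'
from h import *
go(537.9,-282.7,56,.229)
E
```

```text
pos [ 542.  -280.9   60. ] t 19.43 w 35.8 F [-0.3  0.2 -0.9] tilt [-0.0077  0.0045]
shift m [ 0.0044 -0.0008  0.0041] rows 1 turn 0.004
```

servo_tool:
  increments:
    - {"hand": 0,"x": 0.003,"y": 0,"z": 0.004,"turn": 0}
    - {"hand": 0,"x": 0,"y": 0,"z": 0.001,"turn": 0}

```text
t: 19.68
eef_pos: [539.7, -281.7, 55.9]
tcp_rot: [-0.003, -0.116, 0.993, 0.002]
ft_force: [-0.1, 0.4, -0.9]
gripper_width: 35.4
```

```bash
python3 - <<'E'
from h import *
go(537.9,-282.7,56,.229)
E
```

```text
pos [ 539.7 -281.7   55.9] t 19.68 w 35.4 F [-0.1  0.4 -0.9] tilt [-0.0058  0.004 ]
shift m [ 0.0019 -0.0006 -0.0001] rows 1 turn 0.004
```

servo_tool:
  increments:
    - {"hand": 0.06,"x": 0,"y": 0,"z": 0,"turn": 0}
    - {"hand": 0.06,"x": 0,"y": 0,"z": 0,"turn": 0}
    - {"hand": 0.06,"x": 0,"y": 0,"z": 0,"turn": 0}
    - {"hand": 0.06,"x": 0,"y": 0,"z": -0.045,"turn": 0}
    - {"hand": 0.065,"x": 0,"y": 0,"z": -0.05,"turn": 0}
    - {"hand": 0.065,"x": 0,"y": 0,"z": -0.025,"turn": 0}
    - {"hand": 0.065,"x": 0,"y": 0,"z": 0,"turn": 0}

```text
t: 20.55
eef_pos: [540.7, -282.7, 180.7]
tcp_rot: [-0.002, -0.116, 0.993, 0.002]
ft_force: [-0.1, -0.3, 0.0]
gripper_width: 65.0
```

```bash
python3 - <<'E'
from h import *
go(577,126.5,170,.229)
E
```

```text
pos [ 540.7 -282.7  180.7] t 20.55 w 65.0 F [-0.1 -0.3  0. ] tilt [-0.0046  0.0032]
shift m [-0.1299  0.3897  0.0118] rows 7 turn 0.004
```

servo_tool:
  increments:
    - {"hand": 0.065,"x": -0.019,"y": 0.055,"z": 0,"turn": 0}
    - {"hand": 0.065,"x": -0.019,"y": 0.055,"z": 0,"turn": 0}
    - {"hand": 0.065,"x": -0.019,"y": 0.055,"z": 0,"turn": 0}
    - {"hand": 0.065,"x": -0.019,"y": 0.055,"z": 0,"turn": 0}
    - {"hand": 0.065,"x": -0.019,"y": 0.055,"z": 0,"turn": 0}
    - {"hand": 0.065,"x": -0.019,"y": 0.055,"z": 0,"turn": 0}
    - {"hand": 0.065,"x": -0.019,"y": 0.05,"z": 0,"turn": 0}
    - {"hand": 0.065,"x": 0,"y": 0,"z": 0,"turn": 0}

```text
t: 21.55
eef_pos: [581.2, 128.8, 174.7]
tcp_rot: [-0.006, -0.114, 0.993, 0.002]
ft_force: [-0.5, -0.8, 0.5]
gripper_width: 64.8
```

```bash
python3 - <<'E'
from h import *
go(577,126.5,110,.229)
E
```

```text
pos [581.2 128.8 174.7] t 21.55 w 64.8 F [-0.5 -0.8  0.5] tilt [-0.0114  0.0019]
shift m [ 0.004  -0.0016  0.0647] rows 2 turn -0.0
```

servo_tool:
  increments:
    - {"hand": 0.065,"x": 0.004,"y": -0.002,"z": 0.035,"turn": 0}
    - {"hand": 0.065,"x": 0,"y": 0,"z": 0.03,"turn": 0}
    - {"hand": 0.065,"x": 0,"y": 0,"z": 0,"turn": 0}

```text
t: 21.92
eef_pos: [575.5, 125.4, 106.3]
tcp_rot: [-0.007, -0.115, 0.993, 0.001]
ft_force: [-0.4, -0.4, 0.8]
gripper_width: 64.9
```

```bash
python3 - <<'E'
from h import *
go(577,126.5,64,.229)
E
```

```text
pos [575.5 125.4 106.3] t 21.93 w 64.9 F [-0.4 -0.4  0.8] tilt [-0.014   0.0007]
shift m [-0.0023  0.0006  0.0422] rows 1 turn 0.001
```

servo_tool:
  increments:
    - {"hand": 0.065,"x": -0.003,"y": 0,"z": 0.02,"turn": 0}
    - {"hand": 0.065,"x": 0,"y": 0,"z": 0.02,"turn": 0}
    - {"hand": 0.065,"x": 0,"y": 0,"z": 0,"turn": 0}

```text
t: 22.3
eef_pos: [579.4, 124.9, 68.2]
tcp_rot: [-0.006, -0.114, 0.993, 0.001]
ft_force: [-0.5, 0.6, 0.5]
gripper_width: 64.8
```

```bash
python3 - <<'E'
from h import *
go(577,126.5,64,.229)
E
```

```text
pos [579.4 124.9  68.2] t 22.3 w 64.8 F [-0.5  0.6  0.5] tilt [-0.0118  0.001 ]
shift m [0.002  0.0021 0.0042] rows 1 turn -0.0
```

servo_tool:
  increments:
    - {"hand": 0.065,"x": 0.002,"y": 0.002,"z": 0.006,"turn": 0}
    - {"hand": 0,"x": 0,"y": 0,"z": 0,"turn": 0}
    - {"hand": 0,"x": 0,"y": 0,"z": 0,"turn": 0}
    - {"hand": 0,"x": 0,"y": 0,"z": 0,"turn": 0}
    - {"hand": 0,"x": 0,"y": 0,"z": 0,"turn": 0}
    - {"hand": 0,"x": 0,"y": 0,"z": 0,"turn": 0}
    - {"hand": 0,"x": 0,"y": 0,"z": 0,"turn": 0}

```text
t: 23.18
eef_pos: [578.6, 126.9, 65.7]
tcp_rot: [-0.003, -0.114, 0.993, 0.002]
ft_force: [0.3, 0.7, -0.1]
gripper_width: 35.5
```

servo_tool:
  increments:
    - {"hand": 0,"x": 0,"y": 0,"z": -0.045,"turn": 0}
    - {"hand": 0,"x": 0,"y": 0,"z": -0.045,"turn": 0}
    - {"hand": 0,"x": 0,"y": 0,"z": -0.04,"turn": 0}
    - {"hand": 0,"x": 0,"y": 0,"z": 0,"turn": 0}

```text
t: 23.68
eef_pos: [578.2, 126.0, 197.4]
tcp_rot: [-0.006, -0.114, 0.993, 0.001]
ft_force: [0.4, -0.6, -2.4]
gripper_width: 35.5
```

```bash
python3 - <<'E'
from h import *
go(597.3,-269,190,.229)
E
```

```text
pos [578.2 126.  197.4] t 23.68 w 35.5 F [ 0.4 -0.6 -2.4] tilt [-0.0119  0.0011]
shift m [ 0.0708 -0.3891  0.0067] rows 7 turn -0.001
```

servo_tool:
  increments:
    - {"hand": 0,"x": 0.01,"y": -0.056,"z": 0,"turn": 0}
    - {"hand": 0,"x": 0.01,"y": -0.056,"z": 0,"turn": 0}
    - {"hand": 0,"x": 0.01,"y": -0.056,"z": 0,"turn": 0}
    - {"hand": 0,"x": 0.01,"y": -0.056,"z": 0,"turn": 0}
    - {"hand": 0,"x": 0.01,"y": -0.056,"z": 0,"turn": 0}
    - {"hand": 0,"x": 0.01,"y": -0.056,"z": 0,"turn": 0}
    - {"hand": 0,"x": 0.01,"y": -0.046,"z": 0,"turn": 0}
    - {"hand": 0,"x": 0,"y": 0,"z": 0,"turn": 0}

```text
t: 24.68
eef_pos: [592.0, -271.3, 184.4]
tcp_rot: [-0.013, -0.115, 0.993, 0.004]
ft_force: [-0.4, 0.9, -2.6]
gripper_width: 35.2
```

```bash
python3 - <<'E'
from h import *
go(597.3,-269,110,.229)
im=env.capture("scene"); cv2.imwrite("pics/s3.png",cv2.resize(im[150:470,60:400,::-1],None,fx=1.8,fy=1.8,interpolation=cv2.INTER_CUBIC))
E
```

```text
pos [ 592.  -271.3  184.4] t 24.68 w 35.2 F [-0.4  0.9 -2.6] tilt [-0.0268  0.005 ]
shift m [-0.0075  0.0002  0.0742] rows 2 turn 0.001
```

View pics/s3.png

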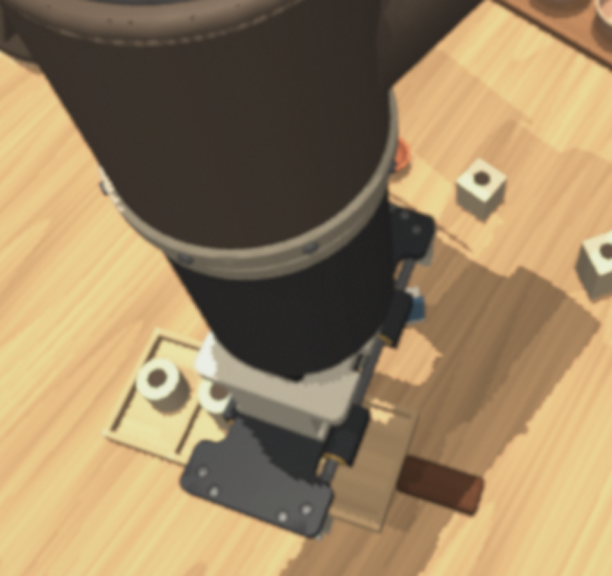

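servo_tool:
  increments:
    - {"hand": 0,"x": -0.008,"y": 0,"z": 0.03,"turn": 0}
    - {"hand": 0,"x": 0,"y": 0,"z": 0.035,"turn": 0}
    - {"hand": 0,"x": 0,"y": 0,"z": 0,"turn": 0}

```text
t: 25.1
eef_pos: [597.1, -265.0, 115.7]
tcp_rot: [-0.014, -0.116, 0.993, 0.005]
ft_force: [0.9, -0.4, -2.5]
gripper_width: 35.0
```

```bash
python3 - <<'E'
from h import *
go(597.3,-269,76,.229)
E
```

```text
pos [ 597.1 -265.   115.7] t 25.1 w 35.0 F [ 0.9 -0.4 -2.5] tilt [-0.0296  0.0069]
shift m [-0.0003 -0.0045  0.0396] rows 1 turn 0.003
```

servo_tool:
  increments:
    - {"hand": 0,"x": -0.001,"y": -0.003,"z": 0.018,"turn": 0}
    - {"hand": 0,"x": 0,"y": 0,"z": 0.018,"turn": 0}
    - {"hand": 0,"x": 0,"y": 0,"z": 0,"turn": 0}

```text
t: 25.48
eef_pos: [599.2, -266.6, 79.5]
tcp_rot: [-0.013, -0.117, 0.993, 0.005]
ft_force: [-0.6, -0.2, -1.1]
gripper_width: 35.4
```

```bash
python3 - <<'E'
from h import *
go(597.3,-269,72,.229)
E
```

```text
pos [ 599.2 -266.6   79.5] t 25.48 w 35.4 F [-0.6 -0.2 -1.1] tilt [-0.0272  0.0062]
shift m [ 0.0023 -0.002   0.0075] rows 1 turn 0.005
```

servo_tool:
  increments:
    - {"hand": 0,"x": 0.001,"y": -0.002,"z": 0.006,"turn": 0}
    - {"hand": 0,"x": 0,"y": 0,"z": 0.001,"turn": 0}

```text
t: 25.72
eef_pos: [599.2, -269.1, 73.1]
tcp_rot: [-0.012, -0.117, 0.993, 0.004]
ft_force: [0.9, 1.3, -2.3]
gripper_width: 35.4
```

```bash
python3 - <<'E'
from h import *
go(597.3,-269,72,.229)
E
```

```text
pos [ 599.2 -269.1   73.1] t 25.73 w 35.4 F [ 0.9  1.3 -2.3] tilt [-0.0257  0.0057]
shift m [0.0018 0.0005 0.0011] rows 1 turn 0.005
```

servo_tool:
  increments:
    - {"hand": 0,"x": 0.001,"y": 0,"z": 0.002,"turn": 0}
    - {"hand": 0,"x": 0,"y": 0,"z": 0,"turn": 0}

```text
t: 25.98
eef_pos: [598.6, -269.7, 72.0]
tcp_rot: [-0.012, -0.117, 0.993, 0.004]
ft_force: [0.1, 0.3, -2.2]
gripper_width: 35.5
```

Still hanging by a hair; I'll lower it a touch more and release.

servo_tool:
  increments:
    - {"hand": 0,"x": 0,"y": 0,"z": 0.002,"turn": 0}
    - {"hand": 0.06,"x": 0,"y": 0,"z": 0,"turn": 0}
    - {"hand": 0.06,"x": 0,"y": 0,"z": 0,"turn": 0}
    - {"hand": 0.06,"x": 0,"y": 0,"z": 0,"turn": 0}
    - {"hand": 0.06,"x": 0,"y": 0,"z": -0.04,"turn": 0}
    - {"hand": 0.065,"x": 0,"y": 0,"z": -0.05,"turn": 0}
    - {"hand": 0.065,"x": 0,"y": 0,"z": -0.025,"turn": 0}
    - {"hand": 0.065,"x": 0,"y": 0,"z": 0,"turn": 0}

```text
t: 26.98
eef_pos: [601.9, -270.6, 189.7]
tcp_rot: [-0.011, -0.117, 0.993, 0.003]
ft_force: [0.1, -0.3, -0.3]
gripper_width: 64.8
```

```bash
python3 - <<'E'
from h import *
go(540,-20,200,.229)
E
```

```text
pos [ 601.9 -270.6  189.7] t 26.98 w 64.8 F [ 0.1 -0.3 -0.3] tilt [-0.0231  0.0041]
shift m [ 0.0021  0.2582 -0.0078] rows 5 turn 0.006
```

servo_tool:
  increments:
    - {"hand": 0.065,"x": 0.005,"y": 0.055,"z": -0.005,"turn": 0}
    - {"hand": 0.065,"x": 0.005,"y": 0.058,"z": -0.005,"turn": 0}
    - {"hand": 0.065,"x": 0.005,"y": 0.058,"z": -0.005,"turn": 0}
    - {"hand": 0.065,"x": 0.005,"y": 0.058,"z": 0,"turn": 0}
    - {"hand": 0.065,"x": 0.005,"y": 0.058,"z": 0,"turn": 0}
    - {"hand": 0.065,"x": 0.005,"y": 0.058,"z": 0,"turn": 0}
    - {"hand": 0.065,"x": 0.005,"y": 0.03,"z": 0,"turn": 0}
    - {"hand": 0.065,"x": 0,"y": 0,"z": 0,"turn": 0}

```text
t: 27.98
eef_pos: [474.6, 95.4, 201.5]
tcp_rot: [-0.016, -0.116, 0.993, 0.004]
ft_force: [-0.2, -0.1, -0.7]
gripper_width: 65.0
```

```bash
python3 - <<'E'
from h import *
im=env.capture("scene"); cv2.imwrite("pics/s4.png",im[:,:,::-1])
im2=env.capture("top"); cv2.imwrite("pics/t4.png",im2[:,:,::-1])
a=cv2.resize(im[130:450,100:460,::-1],None,fx=1.25,fy=1.25); b=cv2.resize(im2[150:330,280:500,::-1],(450,400),interpolation=cv2.INTER_CUBIC)
b=b[:, :350]; cv2.imwrite("pics/f.png",np.hstack([a,cv2.resize(im2[160:340,395:505,::-1],(245,400),interpolation=cv2.INTER_CUBIC)]))
print(env.get_state()["eef_pos"])
E
```

```text
[475.21622454  93.92733974 201.50898018]
```

View pics/f.png

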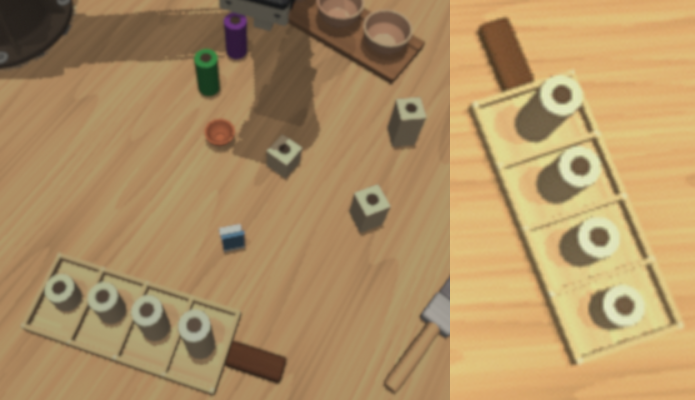

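All four props stand in the tray in height order and the squares look unmoved. I'll check that with numbers before handing in.

```bash
python3 - <<'E'
from h import *
S=cv2.imread("pics/s4.png");T=cv2.imread("pics/t4.png");cs,ct=cam("scene"),cam("top")
p,_=trayfit();p=p+[1.2,1.2,0];c,s=np.cos(p[2]),np.sin(p[2])
for h,(su,sv),(tu,tv) in [(90,(195,326),(562,94)),(74,(147,310),(580,166)),(58,(102,296),(600,237)),(42,(60,288),(624,306))]:
    a=bore(S,(su/1.25+100,sv/1.25+130),5); b=bore(T,((tu-450)*110/245+395,tv*.45+160),5)
    P,e=tri(ct,b,cs,a); d=P[:2]-p[:2]; print(h,P.round(1),"tray",(d@[c,s]).round(1),(d@[-s,c]).round(1),"res",e.round(1))
S0=cv2.imread("pics/scene0.png")
for uv in[(428,216),(397,289),(327,249)]: print(bore(S0,uv).round(1),bore(S,uv).round(1))
E
```

```text
** On entry to DLASCL parameter number  4 had an illegal value
 ** On entry to DLASCL parameter number  4 had an illegal value
 ** On entry to DLASCL parameter number  4 had an illegal value
 ** On entry to DLASCL parameter number  4 had an illegal value
 ** On entry to DLASCL parameter number  5 had an illegal value
 ** On entry to DLASCL parameter number  4 had an illegal valueh.py:28: RuntimeWarning: invalid value encountered in divide
  return np.array([(m*xx).sum(),(m*yy).sum()])/m.sum()
Traceback (most recent call last):
  File "h.py", line 21, in tri
    k=np.linalg.lstsq(np.c_[d1,-d2],e2-e1,rcond=None)[0]
      ~~~~~~~~~~~~~~~^^^^^^^^^^^^^^^^^^^^^^^^^^^^^^^^
numpy.linalg.LinAlgError: SVD did not converge in Linear Least Squares
```

```bash
python3 - <<'E'
from h import *
S=cv2.imread("pics/s4.png");T=cv2.imread("pics/t4.png");cs,ct=cam("scene"),cam("top")
p,_=trayfit();p=p+[1.2,1.2,0];c,s=np.cos(p[2]),np.sin(p[2])
for h,(su,sv),(tu,tv) in [(90,(195,326),(562,94)),(74,(147,310),(580,166)),(58,(102,296),(600,237)),(42,(60,288),(624,306))]:
    a=np.array((su/1.25+100,sv/1.25+130)); b=np.array(((tu-450)*110/245+395,tv*.45+160))
    P,e=tri(ct,b,cs,a); d=P[:2]-p[:2]; print(h,P.round(1),"tray",(d@[c,s]).round(1),(d@[-s,c]).round(1),"res",e.round(1))
S0=cv2.imread("pics/scene0.png")
for uv in[(428,216),(397,289),(327,249)]: print(bore(S0,uv).round(1),bore(S,uv).round(1))
E
```

```text
90 [ 596.5 -271.8   92. ] tray 90.0 -2.6 res 1.3
74 [ 536.7 -282.8   76.7] tray 29.3 0.2 res 0.8
58 [ 477.4 -295.2   62.1] tray -31.3 1.5 res 0.7
42 [ 420.  -312.4   43.1] tray -91.0 -2.2 res 1.6
[428.5 216. ] [428.5 216. ]
[397.5 289.1] [397.5 289.1]
[327.2 248.8] [326.6 248.4]
```

```bash
python3 -c "
from plant import env
print(env.hand_in())"
```

```text
the job is handed in; nothing more can be done
None
```

I stood the four round props in the tray in height order: 90 mm next to the handle, then 74, 58 and 42 mm at the far end. I then handed the job in at about 28 s on the robot's clock. The hand-in gives no verdict, so what follows rests on my own checks.

- **Round props:** from the last top and scene pictures, they sit about 1.5 mm or less from their pocket centres along the tray, where 12.5 mm is allowed. Across the tray they are within 3 mm, where 30 mm is allowed.
- **Heights:** all four look upright. Their tops measured 1 to 5 mm below the expected heights, using bore positions read by eye.
- **Square props:** the bores of the 74 and 58 mm squares have not moved in the scene picture. The 42 mm square's bore reads 0.7 pixel off, probably from a changed shadow.
- **Robot:** the gripper was clear of everything at hand-in.

The automatic bore finder failed on the props in the tray, so I used the by-eye readings instead. The tool also tilted by up to 0.034 rad during the moves.

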